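# Set a circuit card under the repair bench microscope and share its light path

## Robot

A 6-joint arm with a two-finger parallel gripper is mounted at the origin on the work surface. World frame = base frame: x ahead of the robot, y to its left, z up, the work surface at z = 0. Lengths are in m, angles in rad, forces in N, time in s.
With the tool pointing down it reaches from about 0.275 to 0.75 m from the base axis. Payload 10.2 kg.
Tool frame: the origin (TCP) lies on the centre line of the jaws, within the pads' length; the fingertips stand ahead of it and the grasp point (between the pads) lies 8 mm behind it (manip.finger_overhang is the z of the fingertips in the tool frame, in m); z points along the fingers, y is the direction in which the jaws open and shut (so a half turn about z gives the same grasp; the last joint's range is limited). The gripper opens to 85 mm and grips with 20 to 120 N. Pads are 22 mm wide; open, the fingers measure 114 mm over their backs; the gripper's body (76 mm by 85 mm) begins 54 mm behind the grasp point. The pads swing forward as they close: fully open they stand 13 mm farther back than shut.
Start: joints at [-1.402, 0.313, 1.498, -0, 1.331, -0.223], TCP at [0.2, -0.485, 0.242] pointing down, gripper open.
Joint ranges: [-2.94, 2.94], [-0.97, 2.17], [0.19, 2.56], [-1.23, 4.37], [0.02, 3.11], [-2.88, 2.88]. Speed limits (rad/s): [2.39, 2.39, 3.01, 3.14, 3.14, 3.14].

## Interface

Orientations are given as a unit quaternion [w, x, y, z].
In Python, from rig import manip, optics gives the robot as it stands.
- The arm moves only by the shell command python3 -m handwheel 'ROWS' [FORCE]. ROWS is JSON, a list of rows, each a list of 7 numbers: the turn, a rotation vector about the tool's x, y, z in degrees, then the shift along the tool's x, y, z in m, then the opening, from 0 (shut) to 1 (fully open). A call has 1 to 8 rows; each row is the pose to reach, as a shift and turn from the pose commanded when the call began, along the tool's axes at that moment; what a row does not reach only later rows make up. A row lasts 1/8 s, in which the tool goes at most 62.5 mm and 10.7 degrees, less where a joint would pass 70% of its speed; a pose out of reach is approached as far as the arm can. A call with a gripper value outside its range is refused whole. The fingers move at their own pace and stop on an object; FORCE is the grip in N (left out, the last holds). Time passes only in rows, so rows that repeat a pose let the fingers close. It gives the time, the measured TCP pose, the force and the opening at its end, in the units of the state.
- manip.observe(): the state, without advancing time (a new reading comes with each control period).
- optics.read_camera(name): name is "scene" or "top" or "wrist"; returns a dict with "frame" (384x512x3 uint8, red, green, blue), "depth" (384x512 float32, m along the optical axis (not along the pixel's ray), 0 where there is no reading), "vertical_fov" (degrees; the focal length in pixels is half the picture's height over the tangent of half this angle, whatever the lens; pixels are square), "cx", "cy" (the principal point, pixels), "pose" (4x4, takes a point from camera to world coordinates). Camera axes: x right, y up, looking along -z (the intrinsics and any distortion apply to the point x, -y, -z); pixel columns grow to the right and rows downward; lengths in m; the calibration is good to about 2 mm. A picture is of the moment at which its call begins.
- manip.sign_off(): hands the job in, once; it reports no verdict.
The state is a dict: "t": time; "q": joint angles; "joint_velocities": joint speeds; "joint_torque": joint torques, N m; "tcp_pos": TCP position; "tcp_rot": TCP orientation; "ft_force": force on the tool from outside, world axes, zero at the start; "ft_torque": the same for the moment, N m; "finger_gap": opening from 0.0 (shut) to 1.0 (fully open).
Only numpy, scipy, OpenCV 4.12 (cv2) and the standard library are available. Lean on these libraries where they do the work, as an engineer would, in place of code of your own. Each camera call takes 0.05 s, during which the arm holds its last target.

## Task

Get the power card ready for inspection on camera. Lift the card with the finned heat sink out of the tray by that heat sink and set it down gently, flat on the bench just short of the microscope lens on its left, let go, then take it again by its pull handle and bring it in square until the middle of its edge contacts lies right under the lens. Also set the microscope's beam-splitter rod to its middle click, so that eyepieces and camera both get light; do not bump the lens, drop the card or disturb the other card and the cup of swabs.

Things in the scene. Friction and masses are not known exactly. Their poses are not given: they have to be found in the camera images.
- card_sink (a point): Centre of the finned aluminium heat sink (44 mm in card x, 34 mm in card y) on the power card, 20 mm above the card's underside, sink top at 37 mm. Card: loose green board 170 x 62 x 3 mm, 0.22 to 0.4 kg, flat below, balanced within 15 mm of this point. Card axes: x along the board from pull handle to contacts, y across, z up. Starts flat in either place of the tray; 25 mm free on both y sides.
- card_contacts (a point): Middle of the power card's row of gilt edge contacts, on the board's upper face, 3 mm above its underside, 8 mm from the board's +x end, 74 mm in card x from card_sink. Axes as the card.
- card_handle (a point): Middle of the power card's pull handle, 18 mm above the underside, 92.5 mm in card -x from card_sink: an upright 3 mm front panel (62 mm wide) and outside it a grey pull block (40 mm wide), together 15 mm thick in card x, both 36 mm high. Take it with one finger outside the block and one inside the panel, where the board is clear for 27 mm; the inner finger stays above the 3 mm board.
- tray: Open black tray, fixed, 208 mm (its x) by 214 mm (y) outside, 40 mm high, walls and floor 5 mm thick; origin under its centre. It holds two cards side by side along its x, 47 mm either side of its middle, contacts away from the robot, the handles only about 2 to 4 mm from the near wall, so that no finger fits outside a handle there.
- card_caps_centre (a point): Middle of the other card in the tray, 18 mm above its underside: same board, panel and handle, but two upright round can capacitors (30 mm diameter, tops 33 mm above its underside) in place of the heat sink. To be left where it is.
- lens_axis (a point): Point on the bench straight under the microscope's lens. Axes: x from eyepieces to stand (away from the robot), y to the microscope's left, z up. The card is wanted with its x along the microscope's -y: handle sticking out to the left, underside on the bench. It fits under the lens; a gripper over its heat sink does not. 'Short of the lens' means the contacts some 30 to 120 mm to the left.
- objective: Lens and ring light, fixed: a round solid, 84 mm diameter, centred over lens_axis, from 130 to 152 mm above the bench (the body's origin itself is on the bench at lens_axis). Not to be bumped.
- microscope: The whole fixed microscope, origin and axes as lens_axis. Head: 150 to 317 mm high, 92 mm wide (y), x -56 to +84 mm. Eyepieces slope up to the robot: to x -115 mm, y within 52 mm, 280 to 385 mm high. Camera on top to 405 mm. Boom behind at 225 mm height to a pillar at x +250, y +34 mm, 430 mm high; base plate x +140 to +360, y -76 to +144 mm, 22 mm high.
- rod_knob (a point): Centre of the black round knob (18 mm diameter, 20 mm long along the rod) on the beam-splitter rod, which comes level out of the right side (microscope -y) of the head, 255 mm above the bench; axes as lens_axis. Pushed in, it is 95 mm from the lens axis. The 8 mm rod is bare for 26 mm between knob and bush; free on both x sides of the knob and above it.
- rod (a joint): Pull of the beam-splitter rod in m: 0 pushed fully in, growing as the knob is pulled out along microscope -y, 0.032 fully out. Clicks at 0, 0.016 (middle) and 0.032; leaving a click takes 5 to 8 N, and let go it springs to the nearest click (from 0.009 to 0.023 to the middle one). It starts pushed in.
- swab_cup: Clear plastic cup of cotton swabs, 76 mm diameter, 92 mm high, swabs to 120 mm, standing loose on the bench at the front right; origin under its centre, z up. To be left standing where it is.
Mind the look-alikes: they are no part of the job. What is shaped like the part that bears card_sink but purple is not meant.

How it is judged:
On the way, in this order (a step that is already met when the one before it is completed fails the run):
1. the power card has been set down flat on the bench short of the lens (middle of its contacts 20 to 150 mm from the point under the lens, on the left) and let go (horizontal distance between card_contacts and lens_axis between 0.02 and 0.15 m and y of card_contacts in the frame of lens_axis above 0 m and height (world z) of card_contacts below 0.008 m and angle between card_sink's own z axis and vertical below 0.05 rad and contact force between the fingers and card below 0.1 N and linear speed of card below 0.02 m/s), for 0.2 s.
2. the power card lies flat and square with the middle of its contacts under the lens, let go (horizontal distance between card_contacts and lens_axis below 0.01 m and angle between the x axis of card_sink and the y axis of lens_axis, either way round below 0.17 rad and y of card_sink in the frame of lens_axis above 0.03 m and height (world z) of card_contacts below 0.008 m and angle between card_sink's own z axis and vertical below 0.05 rad and contact force between the fingers and card below 0.1 N), for 0.2 s.
At the end, for the whole second after the job is handed in: Power card flat on the bench at rest, handle to the microscope's left, middle of its contacts within 10 mm of the point under the lens, its length within 10 degrees of square to the microscope; rod at rest in its middle click (16 mm out, within 2.5 mm; set before or after the card) (horizontal distance between card_contacts and lens_axis below 0.01 m and angle between the x axis of card_sink and the y axis of lens_axis, either way round below 0.17 rad and y of card_sink in the frame of lens_axis above 0.03 m and height (world z) of card_contacts below 0.008 m and angle between card_sink's own z axis and vertical below 0.05 rad and linear speed of card below 0.02 m/s and value of joint rod between 0.0135 and 0.0185 m and velocity of joint rod below 0.01 m/s); the robot touches nothing.
It fails at once if the lens or its ring light is bumped (more than 5 N) (contact force between anything else and objective above 5 N).
It fails at once if the power card is let fall from more than about 2 cm above the bench (height (world z) of card_contacts above 0.02 m and contact force between the fingers and card below 0.02 N and linear speed of card above 0.3 m/s).
It fails at once if the other card is moved more than 25 mm (distance of card_caps_centre from where it was at the start of the episode above 0.025 m).
It fails at once if the cup of swabs is moved more than 40 mm or tipped (distance of swab_cup from where it was at the start of the episode above 0.04 m or angle between swab_cup's own z axis and vertical above 0.4 rad).
It also fails if it takes over 58 s, if anything falls off the work surface, if the arm or the gripper's body presses on something with over 40 N, if the wrist force passes 120 N, or if a joint passes its speed limit or range.

## Working session

There is one attempt and no reset: what is moved stays moved. The work goes in short steps, Python scripts to look and compute and a shell command to move; the robot and the scene stay as the last step left them, time stands still between calls to the robot, and variables do not carry over. Pictures are saved under pics/ and viewed, and the job is handed in when it is done.

```bash
ls; mkdir -p pics
cat > h.py <<'E'
import numpy as np, cv2
from rig import manip, optics
def snap(n,f):
    d=optics.read_camera(n); cv2.imwrite('pics/'+f+'.png',d['frame'][:,:,::-1]); np.savez('pics/'+f+'.npz',**{k:np.asarray(v) for k,v in d.items()}); return d
def K(d):
    f=384/2/np.tan(np.radians(float(d['vertical_fov']))/2); return f,float(d['cx']),float(d['cy'])
def pts(d):
    f,cx,cy=K(d); Z=d['depth']; v,u=np.mgrid[0:384,0:512]
    P=np.stack([(u-cx)/f*Z,-(v-cy)/f*Z,-Z,np.ones_like(Z)],-1); return (P@d['pose'].T)[...,:3]
def plane(d,u,v,z):
    f,cx,cy=K(d); r=d['pose'][:3,:3]@np.array([(u-cx)/f,-(v-cy)/f,-1]); o=d['pose'][:3,3]; return o+r*(z-o[2])/r[2]
def load(f): return dict(np.load('pics/'+f+'.npz'))
E
python3 - <<'E'
from h import *
for n in ['scene','top','wrist']:
    d=snap(n,n+'0'); print(n,{k:(v if np.size(v)<17 else np.shape(v)) for k,v in d.items()})
print(manip.observe(), manip.finger_overhang)
E
```

```text
pics
scene {'frame': (384, 512, 3), 'depth': (384, 512), 'vertical_fov': 56.755730793676946, 'cx': 259.68891646307657, 'cy': 195.31592389967653, 'pose': array([[-0.65094286, -0.64017457,  0.40798272,  0.84226403],
       [ 0.7589606 , -0.53757943,  0.36740601,  0.39363478],
       [-0.01588087,  0.54880313,  0.83580077,  1.0518119 ],
       [ 0.        ,  0.        ,  0.        ,  1.        ]])}
top {'frame': (384, 512, 3), 'depth': (384, 512), 'vertical_fov': 51.12119368495208, 'cx': 251.7956817381633, 'cy': 196.3396269457671, 'pose': array([[ 0.02416991,  0.99369033, -0.10952328,  0.26943515],
       [-0.99967495,  0.02491263,  0.00541791,  0.03174087],
       [ 0.00811223,  0.10935673,  0.99396946,  1.42489855],
       [ 0.        ,  0.        ,  0.        ,  1.        ]])}
wrist {'frame': (384, 512, 3), 'depth': (384, 512), 'vertical_fov': 65.57966377888552, 'cx': 257.3828558429093, 'cy': 194.06843317451828, 'pose': array([[ 3.81604142e-01,  8.82919149e-01,  2.73554485e-01,
         2.70005940e-01],
       [-9.24325555e-01,  3.64746508e-01,  1.12170646e-01,
        -4.54266787e-0
[... 166 characters left out ...]
0e+00]])}
{'t': 0.15, 'q': array([-1.40241741e+00,  3.13330300e-01,  1.49823619e+00, -4.28911797e-08,
        1.33098153e+00, -2.23376162e-01]), 'joint_velocities': array([ 0.00185746, -0.00144453, -0.00412526,  0.00026414, -0.00058509,
       -0.00020929]), 'joint_torque': array([ 1.24235619e-03, -4.12367785e+01, -2.59796530e+01, -1.95655311e-04,
        3.20943880e-03,  2.55170988e-05]), 'tcp_pos': array([ 0.20042201, -0.48505465,  0.24187194]), 'tcp_rot': array([-4.77499326e-04,  9.80877141e-01,  1.94627354e-01,  1.31130460e-05]), 'ft_force': array([-0.1167506 ,  0.01643301,  0.24494629]), 'ft_torque': array([-0.04668079,  0.01489836,  0.00839373]), 'finger_gap': 1.0007908419176557} 0.011
```

View pics/scene0.png

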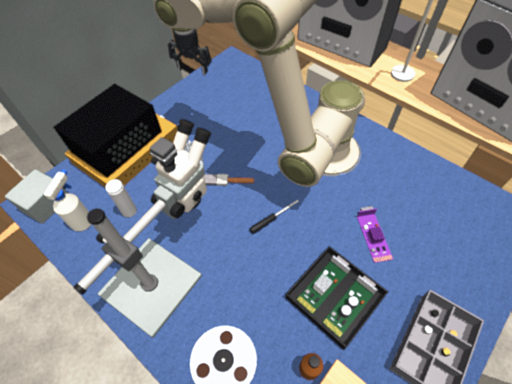

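View pics/top0.png

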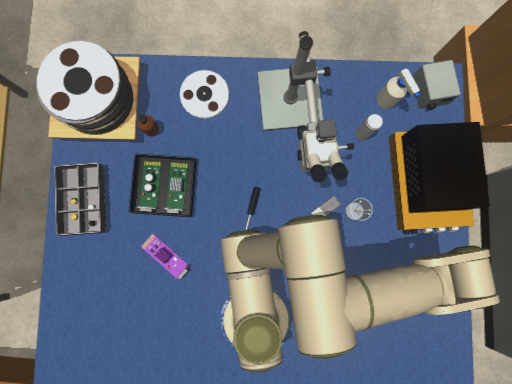

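View pics/wrist0.png

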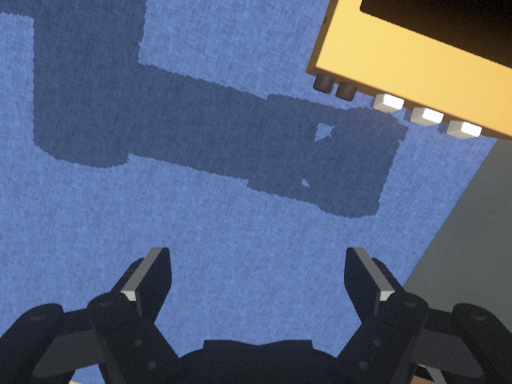

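The scene view shows the tray near (337,297) with the grey heat-sink card at (322,285), and the microscope head near (183,180). The top view shows the tray at (163,185) with the sink card on its right at (177,185), the microscope head at (320,140), the cup at (360,209) and a screwdriver at (253,205). I'll enlarge these.

Run:
```python
from h import *
d=load('top0'); im=d['frame'][:,:,::-1]
a=cv2.resize(im[145:225,120:210],None,fx=4.4,fy=4.4,interpolation=cv2.INTER_CUBIC)
b=cv2.resize(im[110:225,290:385],None,fx=3.06,fy=3.06,interpolation=cv2.INTER_CUBIC)
h=min(a.shape[0],b.shape[0]);cv2.imwrite('pics/c1.png',np.hstack([a[:h],b[:h]]))
s=load('scene0'); im=s['frame'][:,:,::-1]
a=cv2.resize(im[110:310,70:220],None,fx=2.6,fy=2.6,interpolation=cv2.INTER_CUBIC)
b=cv2.resize(im[240:350,280:395],None,fx=3.4,fy=3.4,interpolation=cv2.INTER_CUBIC)
h=min(a.shape[0],b.shape[0]);cv2.imwrite('pics/c2.png',np.hstack([a[:h],b[:h]]))
P=pts(d)
np.set_printoptions(precision=3,suppress=True)
for n,u,v in [('sink',176,185),('floor tray',163,165),('capL',149,176),('head',320,150),('camtop',327,130),('pillar',305,38),('cup',360,209),('driver',253,200),('tool',325,208),('base',270,110),('bench',230,150)]: print(n,P[v,u])
```

```text
sink [0.455 0.289 0.037]
floor tray [0.531 0.345 0.005]
capL [0.485 0.384 0.038]
head [ 0.528 -0.163  0.316]
camtop [ 0.562 -0.167  0.4  ]
pillar [ 0.799 -0.103  0.428]
cup [ 0.39  -0.361  0.006]
driver [0.41 0.02 0.03]
tool [ 0.39  -0.235  0.016]
base [ 0.74  -0.034  0.018]
bench [ 0.594  0.107 -0.003]
```

View pics/c1.png

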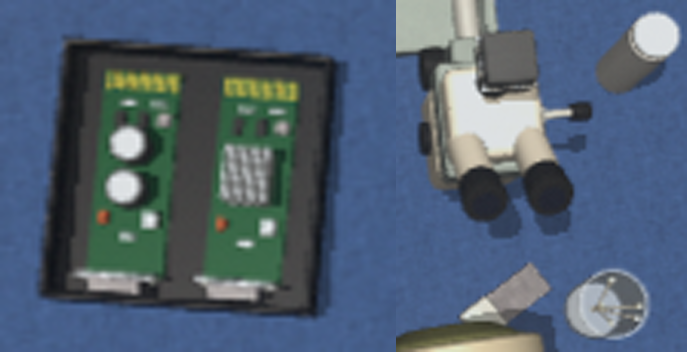

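View pics/c2.png

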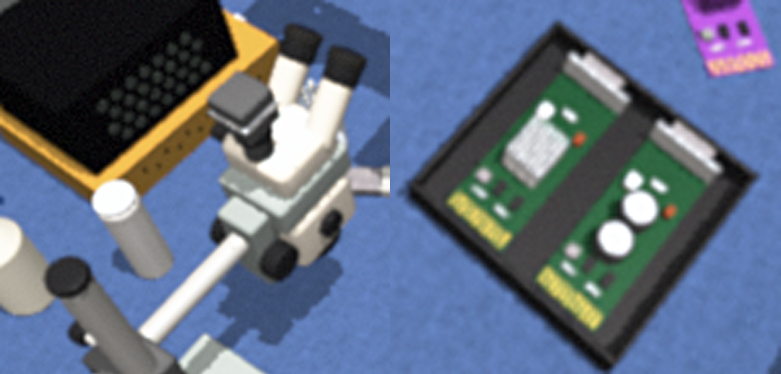

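Run:
```python
from h import *
np.set_printoptions(precision=4,suppress=True)
for n in ['top0','scene0']:
    d=load(n);P=pts(d);X,Y,Z=P[...,0],P[...,1],P[...,2]; ok=d['depth']>0
    def show(nm,m,rect=True):
        m=m&ok; 
        k,l,st,_=cv2.connectedComponentsWithStats(m.astype(np.uint8)); 
        if k<2: print(nm,'none');return
        i=1+np.argmax(st[1:,4]); mm=l==i; p=P[mm]
        r=cv2.minAreaRect(p[:,:2].astype(np.float32))
        print(n,nm,mm.sum(),'med',np.median(p,0),'rect',np.array(r[0]),np.array(r[1]),r[2])
    show('base',(abs(Z-.022)<.008)&(X>.6)&(abs(Y+.08)<.2)&(d['frame'].min(-1)>90))
    show('pillar',(abs(Z-.43)<.012)&(X>.65)&(abs(Y+.1)<.15))
    show('headtop',(abs(Z-.317)<.008)&(X>.4)&(abs(Y+.15)<.15))
    show('camtop',(abs(Z-.405)<.012)&(abs(X-.56)<.1)&(abs(Y+.15)<.1))
    show('knob',(abs(Z-.255)<.02)&(abs(X-.53)<.1)&(Y<-.2)&(Y>-.4)&(d['frame'].max(-1)<90))
    show('sink',(abs(Z-.037)<.01)&(abs(X-.46)<.1)&(abs(Y-.29)<.06))
    show('bottle',(Z>.03)&(abs(X-.55)<.12)&(Y<-.29)&(Y>-.5))
    m=(abs(X-.55)<.12)&(Y<-.29)&(Y>-.45)&(Z>.03)
    if m.any(): print(P[m].min(0),P[m].max(0))
```

```text
top0 base 2220 med [ 0.765  -0.0645  0.0213] rect [ 0.7859 -0.079 ] [0.2208 0.1682] 6.860772132873535
top0 pillar 149 med [ 0.7864 -0.1049  0.4285] rect [ 0.7874 -0.1039] [0.0325 0.0338] 26.138463973999023
top0 headtop 617 med [ 0.5344 -0.1631  0.316 ] rect [ 0.539  -0.1691] [0.0861 0.0884] 2.975097417831421
top0 camtop 312 med [ 0.5642 -0.1638  0.403 ] rect [ 0.5661 -0.1649] [0.0456 0.0457] 7.666324138641357
top0 knob 38 med [ 0.554  -0.2616  0.262 ] rect [ 0.5553 -0.2622] [0.0164 0.0187] 13.61917781829834
top0 sink 162 med [0.5109 0.2376 0.0383] rect [0.4851 0.2504] [0.2277 0.1019] 29.672073364257812
top0 bottle 1607 med [ 0.5586 -0.4905  0.097 ] rect [ 0.5448 -0.4844] [0.2299 0.0353] 1.593524694442749
[ 0.64   -0.39    0.0307] [ 0.6699 -0.3416  0.1586]
scene0 base 4622 med [ 0.8097 -0.0872  0.021 ] rect [ 0.7913 -0.1075] [0.2202 0.2216] 6.6795806884765625
scene0 pillar 235 med [ 0.7921 -0.1025  0.4287] rect [ 0.7918 -0.1056] [0.034  0.0341] 21.173185348510742
scene0 headtop 578 med [ 0.5403 -0.1511  0.3158] rect [ 0.5366 -0.1682] [0.1039 0.0842] 3.8201687335968018
scene0 camtop 323 med [ 0.5718 -0.1634  0.4028] rect [ 0.5699 -0.1676] [0.0468 0.0477] 6.7730937004089355
scene0 knob 22 med [ 0.5632 -0.263   0.2612] rect [ 0.5625 -0.265 ] [0.0089 0.0172] 3.1228601932525635
scene0 sink 140 med [0.4621 0.2892 0.0386] rect [0.4616 0.2889] [0.0339 0.0454] 86.98189544677734
scene0 bottle 1890 med [ 0.5924 -0.492   0.1098] rect [ 0.5849 -0.4722] [0.2807 0.1304] 33.08793258666992
[ 0.645  -0.3953  0.0305] [ 0.6697 -0.3439  0.1585]
```

Run:
```python
from h import *
np.set_printoptions(precision=3,suppress=True)
d=load('top0');P=pts(d)
for u,v in [(260,340),(245,290),(245,245),(280,248),(310,235),(315,290),(320,340),(360,300),(400,288),(430,275),(455,265),(465,280),(470,300),(480,290),(490,300),(450,290),(420,295)]: print((u,v),P[v,u])
# tray/card boards
for n in ['top0','scene0']:
    d=load(n); im=d['frame']; P=pts(d)
    hsv=cv2.cvtColor(im,cv2.COLOR_RGB2HSV); X,Y,Z=P[...,0],P[...,1],P[...,2]
    g=((hsv[...,0]>40)&(hsv[...,0]<90)&(hsv[...,1]>80)&(hsv[...,2]>40)&(Y>.2)&(Y<.45)).astype(np.uint8)
    g=cv2.morphologyEx(g,cv2.MORPH_CLOSE,np.ones((5,5)))
    k,l,st,c=cv2.connectedComponentsWithStats(g)
    for i in range(1,k):
        if st[i,4]<150: continue
        v,u=np.where(l==i); q=np.array([plane(d,a,b,.008) for a,b in zip(u,v)]); r=cv2.minAreaRect(q[:,:2].astype(np.float32)); print(n,'green',st[i,4],q.mean(0),r)
    w=(hsv[...,1]<60)&(hsv[...,2]>130)&(abs(X-.46)<.04)&(abs(Y-.29)<.03)&(Z>.03); v,u=np.where(w); q=np.array([plane(d,a,b,.042) for a,b in zip(u,v)]);print('sinktop',len(u),q.mean(0),cv2.minAreaRect(q[:,:2].astype(np.float32)))
    y=((hsv[...,0]>20)&(hsv[...,0]<36)&(hsv[...,1]>110)&(Y>.2)&(Y<.45)&(X>.4)&(X<.6)).astype(np.uint8)
    y=cv2.morphologyEx(y,cv2.MORPH_CLOSE,np.ones((5,5)))
    k,l,st,c=cv2.connectedComponentsWithStats(y)
    for i in range(1,k):
        if st[i,4]<25: continue
        print('contacts',st[i,4],plane(d,*c[i],.008))
    t=(hsv[...,2]<80)&(Y>.18)&(Y<.5)&(X>.33)&(X<.6)&(Z<.06); q=P[t][:,:2].astype(np.float32); print('tray',cv2.minAreaRect(q))
```

```text
(260, 340) [ 0.    -0.006  0.292]
(245, 290) [0.13  0.038 0.268]
(245, 245) [0.257 0.041 0.339]
(280, 248) [ 0.256 -0.034  0.582]
(310, 235) [ 0.282 -0.082  0.679]
(315, 290) [ 0.182 -0.092  0.676]
(320, 340) [ 0.092 -0.103  0.67 ]
(360, 300) [ 0.162 -0.184  0.642]
(400, 288) [ 0.182 -0.274  0.607]
(430, 275) [ 0.206 -0.355  0.562]
(455, 265) [ 0.225 -0.44   0.503]
(465, 280) [ 0.193 -0.455  0.515]
(470, 300) [ 0.152 -0.457  0.529]
(480, 290) [ 0.174 -0.48   0.529]
(490, 300) [ 0.153 -0.5    0.531]
(450, 290) [ 0.174 -0.403  0.55 ]
(420, 295) [ 0.167 -0.322  0.588]
top0 green 611 [0.456 0.386 0.008] ((0.4615456461906433, 0.38628825545310974), (0.06213216483592987, 0.16272781789302826), 87.83753967285156)
top0 green 582 [0.453 0.29  0.008] ((0.4589577615261078, 0.2910175323486328), (0.062487438321113586, 0.16134852170944214), 87.21080017089844)
sinktop 69 [0.459 0.293 0.042] ((0.45846429467201233, 0.2925632894039154), (0.033765096217393875, 0.042755842208862305), 86.22616577148438)
contacts 60 [0.537 0.385 0.008]
contacts 60 [0.532 0.288 0.008]
tray ((0.4599297046661377, 0.3368237614631653), (0.21574164927005768, 0.21621863543987274), 87.4940185546875)
scene0 green 715 [0.456 0.291 0.008] ((0.45518308877944946, 0.2892974615097046), (0.06314979493618011, 0.15406648814678192), 87.15971374511719)
scene0 green 844 [0.459 0.385 0.008] ((0.4590190052986145, 0.38399621844291687), (0.0627034530043602, 0.15491938591003418), 87.56767272949219)
sinktop 129 [0.464 0.289 0.042] ((0.46412861347198486, 0.2893209457397461), (0.03478841111063957, 0.04850762337446213), 87.2612533569336)
contacts 103 [0.535 0.286 0.008]
contacts 113 [0.538 0.381 0.008]
tray ((0.46044495701789856, 0.3353496193885803), (0.210157573223114, 0.20783649384975433), 87.2606430053711)
```

Run:
```python
from h import *
s=load('scene0'); im=s['frame'][:,:,::-1]
cv2.imwrite('pics/c3.png',cv2.resize(im[0:130,130:280],None,fx=4.5,fy=4.5,interpolation=cv2.INTER_CUBIC))
```

```text
(no output)
```

View pics/c3.png

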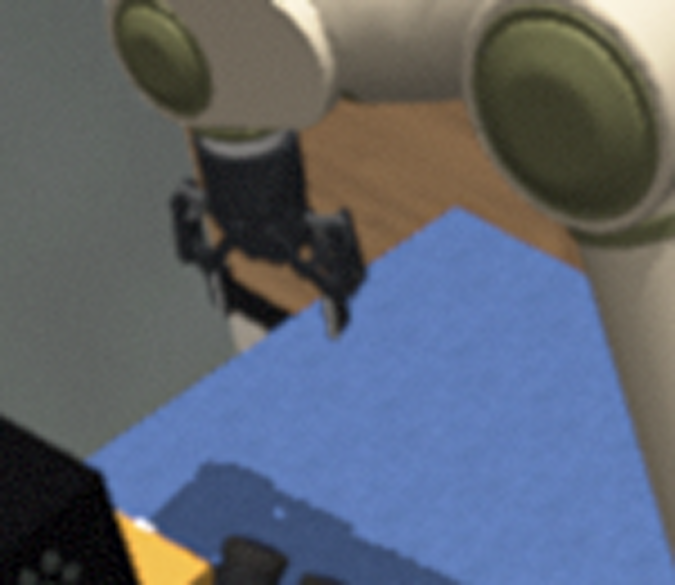

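```bash
cat >> h.py <<'E'
from scipy.spatial.transform import Rotation as Ro
LENS=np.array([.547,-.169]); YM=np.radians(6.8)
def m2w(x,y): c,s=np.cos(YM),np.sin(YM); return LENS+[c*x-s*y,s*x+c*y]
def go(pos,yaw,tilty=0,tiltx=0,cur=None):
    """yaw of tool x deg, tool down, then tilt about tool y / x"""
    o=manip.observe(); p=o['tcp_pos']; q=o['tcp_rot']; R=Ro.from_quat([q[1],q[2],q[3],q[0]])
    y=np.radians(yaw); c,s=np.cos(y),np.sin(y)
    T=Ro.from_matrix(np.array([[c,s,0],[s,-c,0],[0,0,-1.]]))*Ro.from_euler('y',tilty,degrees=True)*Ro.from_euler('x',tiltx,degrees=True)
    rv=(R.inv()*T).as_rotvec(degrees=True); sh=R.inv().apply(np.array(pos)-p)
    np.set_printoptions(precision=4,suppress=True)
    print('turn',rv,'shift',sh,'| t',round(o['t'],2),'tcp',p,'yaw',np.degrees(np.arctan2(*R.as_matrix()[[1,0],0])),'z',R.as_matrix()[:,2],'gap',o['finger_gap'],'F',o['ft_force'],'q',o['q'])
E
python3 - <<'E'
from h import *
P=pts(load('top0'));print(P[165,445],P[150,410],P[120,374])
go([.2,-.485,.44],60)
k=m2w(0,-.10);print(k);go([*k,.40],96.8,15)
E
```

```text
[ 0.51739564 -0.57289427  0.20022379] [ 0.57684522 -0.48970364  0.1385262 ] [ 0.67035938 -0.36806909  0.15242336]
turn [ -0.0475  -0.0292 -37.5541] shift [-0.0003 -0.0004 -0.1981] | t 0.15 tcp [ 0.2004 -0.4851  0.2419] yaw 22.44590784907473 z [-0.0002  0.0009 -1.    ] gap 1.0007908419176557 F [-0.1168  0.0164  0.2449] q [-1.4024  0.3133  1.4982 -0.      1.331  -0.2234]
[ 0.5588 -0.2683]
turn [  9.6919  12.784  -73.9073] shift [ 0.4141 -0.0636 -0.158 ] | t 0.15 tcp [ 0.2004 -0.4851  0.2419] yaw 22.44590784907473 z [-0.0002  0.0009 -1.    ] gap 1.0007908419176557 F [-0.1168  0.0164  0.2449] q [-1.4024  0.3133  1.4982 -0.      1.331  -0.2234]
```

```bash
python3 -m handwheel '[[0,0,-10,0.0,0,-0.06,0.5],[0,0,-20,0.02,0,-0.12,0.5],[3,4,-30,0.08,-0.01,-0.158,0.5],[5,6,-40,0.14,-0.02,-0.158,0.5],[7,9,-50,0.2,-0.03,-0.158,0.5],[9,12,-60,0.26,-0.04,-0.158,0.5],[9.7,12.8,-68,0.32,-0.05,-0.158,0.5],[9.7,12.8,-73.9,0.38,-0.06,-0.158,0.5]]'
python3 - <<'E'
from h import *
k=m2w(0,-.10);go([*k,.34],96.8,15)
d=snap('top','top1');d=snap('wrist','wrist1')
P=pts(load('top1'));X,Y,Z=P[...,0],P[...,1],P[...,2]
E
```

```text
t: 1.15
tcp_pos: [0.5302, -0.2836, 0.3998]
tcp_rot: [-0.098, 0.657, 0.742, 0.086]
ft_force: [0.5, -0.9, 0.8]
finger_gap: 0.502
turn [-0.0541 -0.0032  0.1807] shift [-0.0042  0.0303  0.0608] | t 1.15 tcp [ 0.5302 -0.2836  0.3998] yaw 96.98708592230669 z [-0.0316  0.2569 -0.9659] gap 0.502097257135163 F [ 0.5042 -0.9467  0.8103] q [-0.7549  0.5646  0.7484  0.1852  2.025  -0.8118]
```

View pics/top1.png

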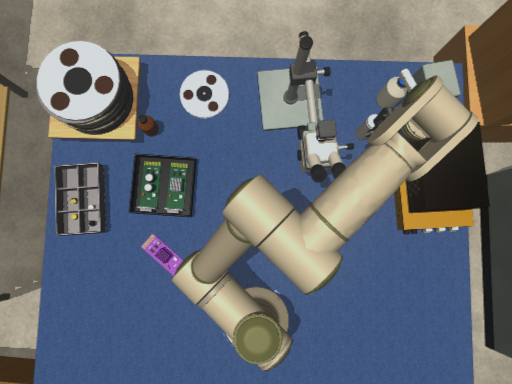

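View pics/wrist1.png

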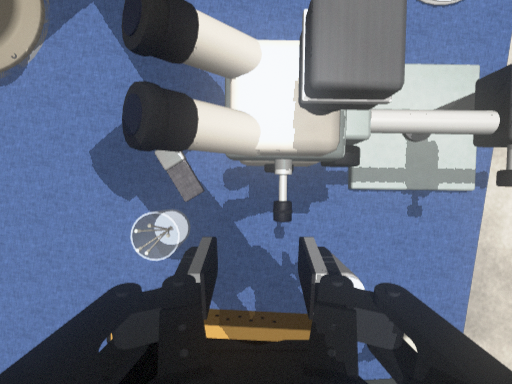

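The wrist view shows the knob at about (283,211) with the rod pointing down in the image. The jaws are roughly in line with it, to the right of the head. In the top view the arm is clear of the eyepieces.

Run:
```python
from h import *
d=load('wrist1');P=pts(d);X,Y,Z=P[...,0],P[...,1],P[...,2]
m=(Z>.235)&(Z<.28)&(Y<-.235)&(d['frame'].max(-1)<90)&(d['depth']>.2); m[:, :250]=0;m[:,320:]=0;m[:180]=0;m[230:]=0
v,u=np.where(m);print(len(u),u.min(),u.max(),v.min(),v.max(),P[m].mean(0),P[m].max(0),plane(d,u.mean(),v.mean(),.258))
r=[P[v,u] for v,u in [(165,283),(180,283),(195,283)]];print(r)
k=m2w(0,-.10);go([*k,.30],96.8,15)
```

```text
352 273 291 201 221 [ 0.55696387 -0.26158686  0.26171519] [ 0.56684783 -0.25148248  0.26566301] [ 0.55733767 -0.26189641  0.258     ]
[array([ 0.55160484, -0.21813073,  0.26289461]), array([ 0.55404152, -0.23203805,  0.25692779]), array([ 0.55583647, -0.24637098,  0.2587334 ])]
turn [-0.1257 -0.0807  0.4879] shift [-0.0169  0.0278  0.0978] | t 1.25 tcp [ 0.5324 -0.2809  0.3988] yaw 97.30517286736715 z [-0.033   0.2581 -0.9656] gap 0.49818268663627663 F [ 0.3684  0.0451 -0.0215] q [-0.7493  0.5666  0.7477  0.1863  2.0245 -0.8116]
```

```bash
python3 -m handwheel '[[0,0,0.3,-0.008,0.014,0.05,0.5],[0,0,0.3,-0.0145,0.0265,0.098,0.5],[0,0,0.3,-0.0145,0.0265,0.098,0.5],[0,0,0.3,-0.0145,0.0265,0.098,0.5]]'
python3 - <<'E'
from h import *
go([.5575,-.266,.258],96.8,15)
d=snap('wrist','wrist2')
P=pts(d)
E
```

```text
t: 1.75
tcp_pos: [0.5536, -0.2711, 0.3042]
tcp_rot: [-0.096, 0.66, 0.74, 0.086]
ft_force: [-0.3, -0.1, 0.5]
finger_gap: 0.503
turn [ 0.127   0.1676 -0.3032] shift [-0.0073  0.0044  0.0459] | t 1.75 tcp [ 0.5536 -0.2711  0.3042] yaw 96.48611739557981 z [-0.0281  0.2544 -0.9667] gap 0.5025835266131711 F [-0.3223 -0.0509  0.46  ] q [-0.7158  0.5869  0.9521  0.1788  1.7914 -0.8062]
```

View pics/wrist2.png

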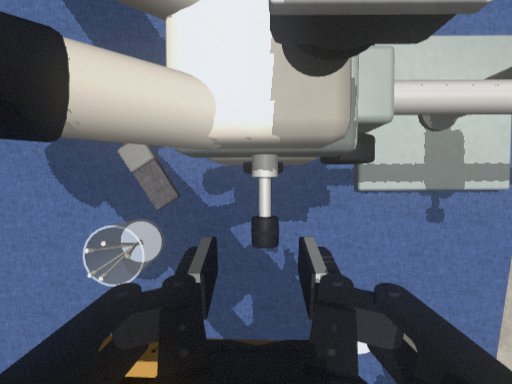

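The knob sits at (265,232), between and ahead of the jaws, so I'll go down and grip it.

```bash
python3 -m handwheel '[[0,0,0,-0.004,0.002,0.02,0.5],[0,0,0,-0.0075,0.0044,0.04,0.5],[0,0,0,-0.0075,0.0044,0.046,0.5],[0,0,0,-0.0075,0.0044,0.046,0.5],[0,0,0,-0.0075,0.0044,0.046,0.1],[0,0,0,-0.0075,0.0044,0.046,0.1],[0,0,0,-0.0075,0.0044,0.046,0.1],[0,0,0,-0.0075,0.0044,0.046,0.1]]' 40
python3 - <<'E'
from h import *
go(manip.observe()['tcp_pos']+[-.0019-.0*.1184,-.0159,0],96.8,15)
d=snap('wrist','wrist3')
E
```

```text
t: 2.8
tcp_pos: [0.5577, -0.2656, 0.2565]
tcp_rot: [-0.096, 0.66, 0.74, 0.086]
ft_force: [1.1, -2.3, 5.8]
finger_gap: 0.191
turn [ 0.0995  0.1267 -0.2836] shift [-0.0151 -0.0037 -0.004 ] | t 2.8 tcp [ 0.5577 -0.2656  0.2565] yaw 96.50645005360585 z [-0.0287  0.2551 -0.9665] gap 0.19084060240602635 F [ 1.0981 -2.3451  5.7603] q [-0.7051  0.6042  1.0447  0.1777  1.6822 -0.8156]
```

View pics/wrist3.png

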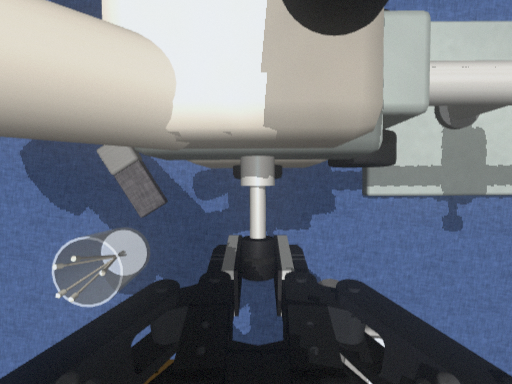

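The jaws hold the knob at (258,258). Next I pull along microscope -y.

```bash
python3 -m handwheel '[[0,0,0,-0.004,0,-0.001,0.1],[0,0,0,-0.008,0,-0.002,0.1],[0,0,0,-0.012,0,-0.003,0.1],[0,0,0,-0.0155,0,-0.0041,0.1],[0,0,0,-0.0155,0,-0.0041,0.1],[0,0,0,-0.0155,0,-0.0041,0.1]]'
python3 - <<'E'
from h import *
go(manip.observe()['tcp_pos'],96.8,15)
d=snap('wrist','wrist4')
E
```

```text
t: 3.6
tcp_pos: [0.5596, -0.2816, 0.2565]
tcp_rot: [-0.096, 0.66, 0.74, 0.086]
ft_force: [1.5, -1.3, 5.1]
finger_gap: 0.191
turn [ 0.1126  0.1397 -0.2839] shift [0. 0. 0.] | t 3.6 tcp [ 0.5596 -0.2816  0.2565] yaw 96.50615969588236 z [-0.0284  0.2549 -0.9666] gap 0.191458113459725 F [ 1.4865 -1.3275  5.091 ] q [-0.7219  0.6288  1.0042  0.1749  1.7005 -0.8294]
```

View pics/wrist4.png

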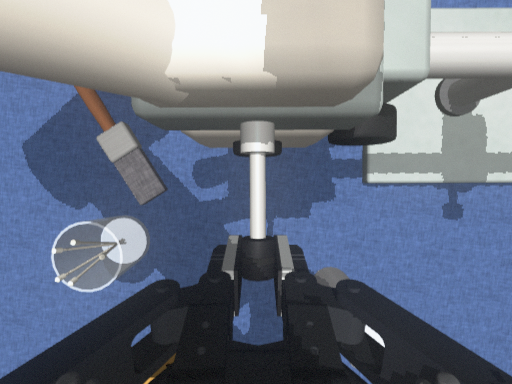

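```bash
python3 -m handwheel '[[0,0,0,0,0,0,0.5],[0,0,0,0,0,0,0.5],[0,0,0,0,0,0,0.5],[0,0,0,0,0,-0.05,0.5],[0,0,0,0,0,-0.1,0.5],[0,0,0,0,0,-0.16,0.5],[0,0,0,0,-0.05,-0.17,0.5],[0,0,0,0,-0.1,-0.18,0.5]]'
python3 - <<'E'
from h import *
d=snap('wrist','wrist5')
P=pts(d);X,Y,Z=P[...,0],P[...,1],P[...,2]
m=(Z>.235)&(Z<.28)&(Y<-.235)&(Y>-.33)&(abs(X-.56)<.03)&(d['frame'].max(-1)<90)
v,u=np.where(m);print(len(u),u.mean(),v.mean(),P[m].mean(0))
go([.36,.0,.40],140)
E
```

```text
t: 4.65
tcp_pos: [0.4647, -0.3396, 0.4292]
tcp_rot: [-0.097, 0.66, 0.74, 0.086]
ft_force: [-0.3, -0.3, 0.4]
finger_gap: 0.499
293 351.6860068259386 173.33105802047783 [ 0.55737717 -0.27838732  0.26158345]
turn [  5.5392 -14.2006 -43.4412] shift [ 0.3293 -0.0619  0.1199] | t 4.7 tcp [ 0.46   -0.3401  0.4311] yaw 96.28959695633928 z [-0.0306  0.2549 -0.9665] gap 0.49823952568099555 F [-3.0785 -1.6674  2.0114] q [-0.9004  0.5124  0.7502  0.156   2.0963 -0.9468]
```

View pics/wrist5.png

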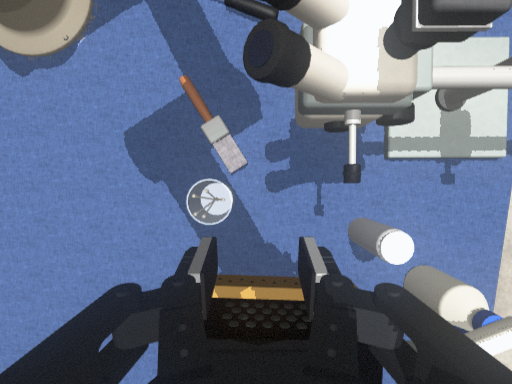

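The knob at (352,173) now reads about 16.8 mm farther out than at the start, which fits the middle click. The cup at (210,202) is untouched. Now over to the tray, in front of the eyepieces.

```bash
python3 -m handwheel '[[1,-3,-5,0,-0.05,0,0.7],[2,-5,-12,0.0,-0.11,0.0,0.7],[3,-7,-20,0.05,-0.12,0.02,0.7],[4,-9,-26,0.11,-0.12,0.04,0.7],[5,-11,-32,0.17,-0.11,0.06,0.7],[5.5,-13,-38,0.23,-0.1,0.08,0.7],[5.5,-14.2,-43.4,0.28,-0.08,0.1,0.7],[5.5,-14.2,-43.4,0.329,-0.062,0.12,0.7]]'
python3 - <<'E'
from h import *
go([.46,.2905,.20],177.2)
E
```

```text
t: 5.7
tcp_pos: [0.3638, 0.003, 0.3988]
tcp_rot: [0.001, 0.34, 0.94, 0.001]
ft_force: [-0.2, -0.7, -0.4]
finger_gap: 0.703
turn [  0.1431   0.1357 -37.0041] shift [0.1104 0.2818 0.1995] | t 5.7 tcp [0.3638 0.003  0.3988] yaw 140.1957483038058 z [ 0.0031  0.0014 -1.    ] gap 0.7031212287487907 F [-0.1649 -0.6824 -0.4077] q [-0.3187 -0.1266  1.5836  0.0023  1.6821 -1.1945]
```

```bash
python3 -m handwheel '[[0,0,-8,0.02,0.055,0.02,0.7],[0,0,-16,0.04,0.11,0.05,0.7],[0,0,-24,0.06,0.165,0.09,0.7],[0,0,-32,0.085,0.22,0.13,0.7],[0,0,-37,0.11,0.282,0.17,0.7],[0,0,-37,0.11,0.282,0.2,0.7],[0,0,-37,0.11,0.282,0.2,0.7]]'
python3 - <<'E'
from h import *
d=snap('wrist','wrist6')
P=pts(d);X,Y,Z=P[...,0],P[...,1],P[...,2]; hsv=cv2.cvtColor(d['frame'],cv2.COLOR_RGB2HSV)
w=((hsv[...,1]<70)&(hsv[...,2]>100)&(abs(X-.46)<.04)&(abs(Y-.29)<.035)&(Z>.028)).astype(np.uint8)
k,l,st,c=cv2.connectedComponentsWithStats(cv2.morphologyEx(w,cv2.MORPH_CLOSE,np.ones((7,7))))
for i in range(1,k):
    if st[i,4]>200:
        v,u=np.where(l==i);q=np.array([plane(d,a,b,.042) for a,b in zip(u,v)]);print(st[i],cv2.minAreaRect(q[:,:2].astype(np.float32)),np.median(Z[l==i]))
go([.46,.2905,.06],177.2)
E
```

```text
t: 6.58
tcp_pos: [0.4593, 0.2891, 0.1954]
tcp_rot: [-0.003, 0.024, 1.0, -0.0]
ft_force: [-0.3, 0.1, 0.7]
finger_gap: 0.697
[ 243  159   35   46 1568] ((0.4585902690887451, 0.29338911175727844), (0.03336356580257416, 0.0463641956448555), 86.48885345458984) 0.03393331554803147
[163 240  30  48 501] ((0.5435591340065002, 0.1996982991695404), (0.016549525782465935, 0.06257430464029312), 66.06722259521484) 0.21596365322405908
[322 240  23  48 223] ((0.5529956817626953, 0.3699043095111847), (0.06288614124059677, 0.009334508329629898), 18.072734832763672) 0.21877407974348262
turn [ 0.0367 -0.0801  0.0054] shift [0.0002 0.002  0.1382] | t 6.62 tcp [0.4603 0.2884 0.1982] yaw 177.20544148477651 z [-0.0014  0.0007 -1.    ] gap 0.6992508169516899 F [ 0.1583 -0.1158  1.0516] q [ 0.3435  0.3902  1.5079  0.0012  1.2445 -1.1789]
```

View pics/wrist6.png

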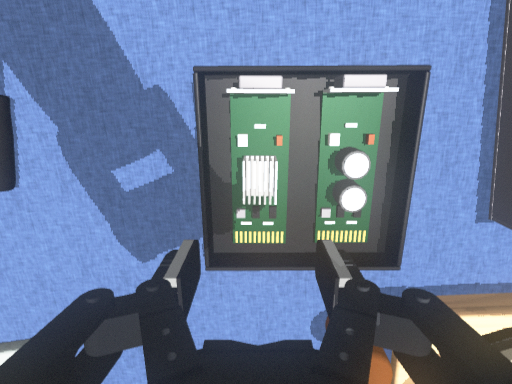

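The wrist view shows the finned sink at (260,181), between the jaws, and the tray walls clear of it. Going down.

```bash
python3 -m handwheel '[[0,0,0,0,0.0025,0.05,0.7],[0,0,0,0,0.0025,0.1,0.7],[0,0,0,0,0.0025,0.14,0.7],[0,0,0,0,0.0025,0.155,0.7],[0,0,0,0,0.0025,0.168,0.7],[0,0,0,0,0.0025,0.174,0.7],[0,0,0,0,0.0025,0.174,0.7]]'
python3 - <<'E'
from h import *
d=snap('wrist','wrist7')
go([.46,.291,.024],177.2)
E
```

```text
t: 7.5
tcp_pos: [0.4616, 0.2911, 0.0258]
tcp_rot: [0.001, 0.025, 1.0, 0.001]
ft_force: [-0.6, -0.3, 0.1]
finger_gap: 0.698
turn [ 0.1391  0.1412 -0.0628] shift [ 0.0016 -0.0003  0.002 ] | t 7.55 tcp [0.4616 0.2912 0.026 ] yaw 177.1370656639153 z [ 0.0026  0.0023 -1.    ] gap 0.6967902564999694 F [-0.6301 -0.019   0.2982] q [ 0.3474  0.6214  1.6564  0.0017  0.8606 -1.1745]
```

View pics/wrist7.png

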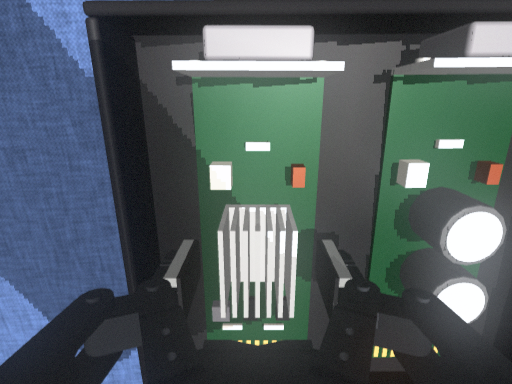

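The sink at (257,260) is centred between the pads, and nothing else is in the way.

```bash
python3 -m handwheel '[[0,0,0,0,0,0,0.2],[0,0,0,0,0,0,0.2],[0,0,0,0,0,0,0.2],[0,0,0,0,0,0,0.2],[0,0,0,0,0,0,0.2]]' 50
python3 -m handwheel '[[0,0,0,0,0,-0.005,0.2],[0,0,0,0,0,-0.01,0.2],[0,0,0,0,0,-0.02,0.2],[0,0,0,0,0,-0.03,0.2],[0,0,0,0,0,-0.045,0.2],[0,0,0,0,0,-0.06,0.2],[0,0,0,0,0,-0.08,0.2]]'
python3 - <<'E'
from h import *
d=snap('wrist','wrist8');d=snap('scene','scene8')
go([.48,.17,.13],135)
E
```

```text
t: 8.18
tcp_pos: [0.4616, 0.2911, 0.026]
tcp_rot: [0.001, 0.025, 1.0, 0.001]
ft_force: [-0.4, -0.9, 5.9]
finger_gap: 0.39
t: 9.05
tcp_pos: [0.461, 0.2908, 0.1064]
tcp_rot: [0.001, 0.025, 1.0, 0.001]
ft_force: [0.5, 0.1, -3.6]
finger_gap: 0.387
turn [ 0.3189  0.2222 42.137 ] shift [-0.024  -0.1202 -0.0225] | t 9.15 tcp [0.4622 0.2913 0.1078] yaw 177.1365659392947 z [ 0.0057  0.0034 -1.    ] gap 0.39020628083808345 F [-0.0295 -0.0537 -3.6573] q [ 0.3473  0.4969  1.6053  0.0015  1.0329 -1.1743]
```

View pics/wrist8.png

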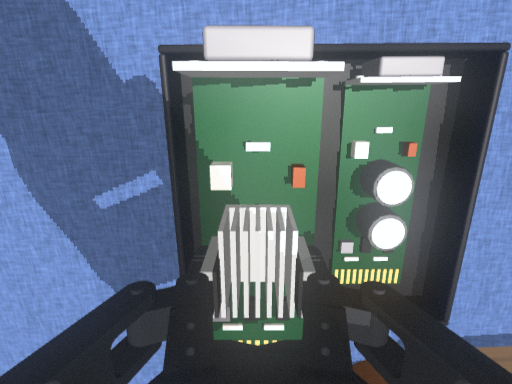

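View pics/scene8.png

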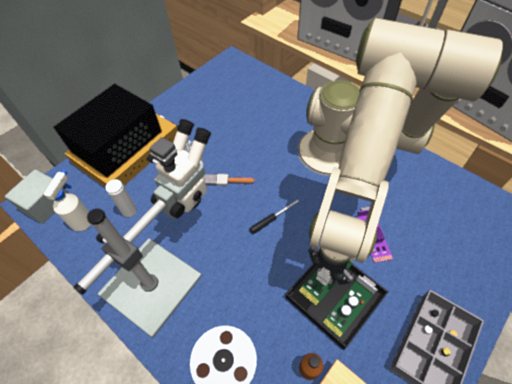

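The card hangs level by the sink in the jaws; 3.7 N of lift corresponds to about 0.37 kg. The other card, at (388,200) in the wrist view, is in place.

```bash
python3 -m handwheel '[[0,0,4,-0.003,-0.015,-0.01,0.2],[0,0,10,-0.006,-0.035,-0.02,0.2],[0,0,16,-0.01,-0.055,-0.0225,0.2],[0,0,23,-0.015,-0.075,-0.0225,0.2],[0,0,30,-0.02,-0.1,-0.0225,0.2],[0,0,36,-0.024,-0.12,-0.0225,0.2],[0,0,42,-0.028,-0.14,-0.0225,0.2]]'
python3 - <<'E'
from h import *
p=m2w(0,.169);print(p)
go([*p,.13],96.8)
E
```

```text
t: 10.02
tcp_pos: [0.4819, 0.1489, 0.1271]
tcp_rot: [0.0, 0.383, 0.924, 0.001]
ft_force: [0.2, -0.5, -3.3]
finger_gap: 0.391
[ 0.52698973 -0.00118883]
turn [ 0.0877 -0.0776 38.1299] shift [-0.1381 -0.074  -0.0031] | t 10.03 tcp [0.4819 0.1489 0.1271] yaw 134.929931869614 z [ 0.0008  0.0019 -1.    ] gap 0.390510000033764 F [ 0.2134 -0.5332 -3.3376] q [ 0.0661  0.3923  1.7111  0.0021  1.0373 -0.7192]
```

```bash
python3 -m handwheel '[[0,0,6,-0.025,-0.013,-0.002,0.2],[0,0,13,-0.05,-0.026,-0.003,0.2],[0,0,21,-0.075,-0.04,-0.003,0.2],[0,0,29,-0.1,-0.053,-0.003,0.2],[0,0,35,-0.122,-0.066,-0.003,0.2],[0,0,38.1,-0.138,-0.074,-0.003,0.2],[0,0,38.1,-0.138,-0.074,-0.003,0.2]]'
python3 - <<'E'
from h import *
p=m2w(0,.169)
d=snap('top','top9');d=snap('scene','scene9');d=snap('wrist','wrist9')
go([*p,.04],96.8)
E
```

```text
t: 10.9
tcp_pos: [0.5278, -0.0009, 0.13]
tcp_rot: [-0.0, 0.663, 0.749, 0.001]
ft_force: [-1.0, 0.1, -3.2]
finger_gap: 0.384
turn [ 0.07   -0.1187  0.321 ] shift [-0.0018 -0.0007  0.0902] | t 11.05 tcp [0.5274 0.0005 0.1302] yaw 97.1211187456398 z [ 0.001   0.0022 -1.    ] gap 0.39298999713103766 F [-0.2379  0.6205 -2.3624] q [-0.2226  0.4333  1.6387  0.0027  1.0692 -0.3481]
```

View pics/scene9.png

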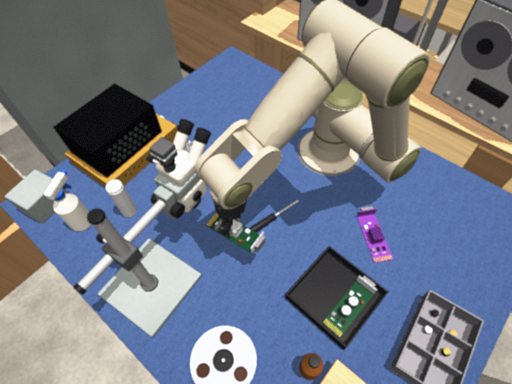

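View pics/wrist9.png

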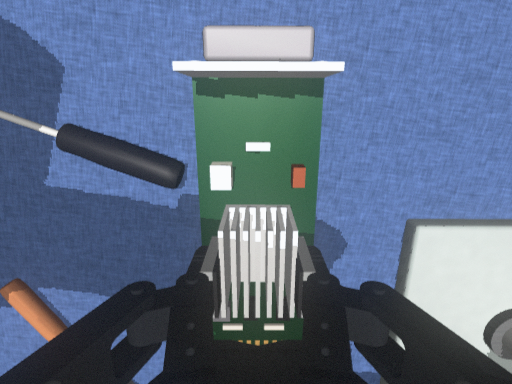

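The card is held level and square in front of the lens's left side. The screwdriver handle's tip shows at (180,172), near the card's edge, so I'll check the clearance.

Run:
```python
from h import *
d=load('wrist9')
print(plane(d,184,175,.013),pts(d)[172,172],pts(d)[172,178])
for c in [(-.031,.1),(-.031,.19),(-.031,.27)]: print(c,m2w(*c))
```

```text
[0.46297871 0.01035517 0.013     ] [0.4553592  0.01442945 0.02325373] [0.46020427 0.01500993 0.0231696 ]
(-0.031, 0.1) [ 0.50437767 -0.07337397]
(-0.031, 0.19) [0.49372132 0.01599292]
(-0.031, 0.27) [0.484249   0.09543016]
```

```bash
python3 -m handwheel '[[0,0,0.3,0,0,0.02,0.2],[0,0,0.3,0,0,0.045,0.2],[0,0,0.3,0,0,0.07,0.2],[0,0,0.3,0,0,0.09,0.2],[0,0,0.3,0,0,0.1,0.2],[0,0,0.3,0,0,0.105,0.2],[0,0,0.3,0,0,0.105,0.2]]'
python3 -m handwheel '[[0,0,0,0,0,0.001,0.2],[0,0,0,0,0,0.002,0.2],[0,0,0,0,0,0.002,0.2]]'
python3 -m handwheel '[[0,0,0,0,0,0.001,0.2],[0,0,0,0,0,0.0015,0.2],[0,0,0,0,0,0.0015,0.2]]'
python3 - <<'E'
from h import *
p=m2w(0,.169)
go([*p,.02],96.8)
E
```

```text
t: 11.92
tcp_pos: [0.528, 0.0001, 0.0256]
tcp_rot: [0.0, 0.664, 0.748, 0.001]
ft_force: [0.1, 0.3, -2.8]
finger_gap: 0.389
t: 12.3
tcp_pos: [0.5279, -0.0, 0.0234]
tcp_rot: [-0.0, 0.664, 0.747, 0.001]
ft_force: [-1.1, -0.2, -2.4]
finger_gap: 0.387
t: 12.68
tcp_pos: [0.5278, -0.0, 0.0218]
tcp_rot: [-0.0, 0.664, 0.747, 0.001]
ft_force: [0.2, 0.4, -3.6]
finger_gap: 0.39
turn [ 0.0886 -0.0997 -0.0687] shift [-0.0011 -0.0009  0.0017] | t 12.68 tcp [ 0.5278 -0.      0.0218] yaw 96.73133197579136 z [ 0.0013  0.0019 -1.    ] gap 0.3902013640674169 F [ 0.1589  0.3905 -3.6342] q [-0.2232  0.6002  1.7128  0.0029  0.8277 -0.3427]
```

```bash
python3 -m handwheel '[[0,0,0,0,0,0.001,0.2],[0,0,0,0,0,0.001,0.2]]'
python3 -m handwheel '[[0,0,0,0,0,0.001,0.2],[0,0,0,0,0,0.001,0.2]]'
```

```text
t: 12.92
tcp_pos: [0.5279, 0.0, 0.021]
tcp_rot: [0.0, 0.664, 0.747, 0.001]
ft_force: [-1.2, 1.0, 0.5]
finger_gap: 0.39
t: 13.18
tcp_pos: [0.5279, 0.0, 0.0209]
tcp_rot: [0.0, 0.664, 0.747, 0.001]
ft_force: [-4.7, 1.8, 12.6]
finger_gap: 0.387
```

Contact is made. Letting go and lifting clear.

```bash
python3 -m handwheel '[[0,0,0,0,0,-0.001,0.3],[0,0,0,0,0,-0.001,0.5],[0,0,0,0,0,-0.001,0.62],[0,0,0,0,0,-0.001,0.62],[0,0,0,0,0,-0.001,0.62],[0,0,0,0,0,-0.02,0.62],[0,0,0,0,0,-0.05,0.62],[0,0,0,0,0,-0.1,0.62]]'
python3 - <<'E'
from h import *
go([.515,.096,.12],6.8)
d=snap('wrist','wrist10');d=snap('top','top10')
E
```

```text
t: 14.18
tcp_pos: [0.5269, -0.0, 0.1198]
tcp_rot: [-0.001, 0.664, 0.747, 0.0]
ft_force: [0.1, -1.2, 0.3]
finger_gap: 0.617
turn [-0.1764 -0.0713 89.9307] shift [ 0.0968 -0.0005  0.0001] | t 14.18 tcp [ 0.5269 -0.      0.1198] yaw 96.73072762945996 z [-0.0015  0.0026 -1.    ] gap 0.6170660322725423 F [ 0.0697 -1.1695  0.2571] q [-0.2237  0.4472  1.6484  0.0025  1.048  -0.3424]
```

View pics/wrist10.png

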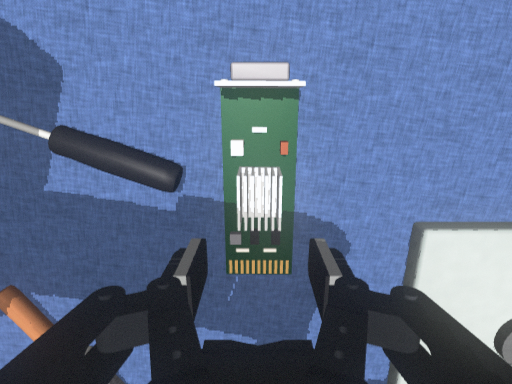

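The card lies free and flat, with contacts at (260,267), sink at (261,200) and handle at (261,72). Measuring it before the second grasp.

Run:
```python
from h import *
np.set_printoptions(precision=4,suppress=True)
for n in ['wrist10']:
    d=load(n); hsv=cv2.cvtColor(d['frame'],cv2.COLOR_RGB2HSV); P=pts(d);X,Y,Z=P[...,0],P[...,1],P[...,2]
    reg=(X>.45)&(X<.6)&(Y<.14)&(Y>-.12)
    y=(hsv[...,0]>12)&(hsv[...,0]<36)&(hsv[...,1]>90)&reg&(Y<-.03)
    v,u=np.where(y); q=np.array([plane(d,a,b,.003) for a,b in zip(u,v)]); print('contacts',len(u),q.mean(0), cv2.minAreaRect(q[:,:2].astype(np.float32)))
    g=(hsv[...,0]>40)&(hsv[...,0]<90)&(hsv[...,1]>80)&reg
    v,u=np.where(g); q=np.array([plane(d,a,b,.003) for a,b in zip(u,v)]).astype(np.float32); print('green',len(u),cv2.minAreaRect(q[:,:2]))
    vx,vy,x0,y0=cv2.fitLine(q[:,:2],cv2.DIST_L2,0,.01,.01).ravel(); print('dir',np.degrees(np.arctan2(vy,vx)))
    h=(Z>.028)&(Z<.045)&(Y>.06)&reg; v,u=np.where(h); q=np.array([plane(d,a,b,.036) for a,b in zip(u,v)]).astype(np.float32); print('handle',len(u),cv2.minAreaRect(q[:,:2]), P[h].mean(0))
    s=(Z>.028)&(Z<.045)&(Y>-.03)&(Y<.04)&reg; v,u=np.where(s); q=np.array([plane(d,a,b,.037) for a,b in zip(u,v)]).astype(np.float32); print('sink',len(u),cv2.minAreaRect(q[:,:2]))
print(m2w(0,.2))
```

```text
contacts 485 [ 0.5364 -0.0699  0.003 ] ((0.5359821915626526, -0.06999815255403519), (0.05595628544688225, 0.013861371204257011), 6.7074432373046875)Traceback (most recent call last):
  File "<stdin>", line 9, in <module>
cv2.error: OpenCV(4.12.0) /io/opencv/modules/imgproc/src/convhull.cpp:143: error: (-215:Assertion failed) total >= 0 && (depth == CV_32F || depth == CV_32S) in function 'convexHull'
```

Run:
```python
from h import *
np.set_printoptions(precision=4,suppress=True)
d=load('wrist10'); P=pts(d);X,Y,Z=P[...,0],P[...,1],P[...,2]
f=d['frame'].astype(int); print(f[105,240],f[120,250])
reg=(X>.45)&(X<.6)&(Y<.14)&(Y>-.12)&(d['depth']>.1)
def R(n,m,z):
    v,u=np.where(m); q=np.array([plane(d,a,b,z) for a,b in zip(u,v)])[:,:2].astype(np.float32).copy(); print(n,len(u),cv2.minAreaRect(q))
R('green',(f[...,1]>f[...,0]+15)&(f[...,1]>f[...,2]+10)&reg,.003)
R('handle',(Z>.027)&(Z<.045)&(Y>.06)&reg,.036)
R('sink',(Z>.027)&(Z<.045)&(Y>-.04)&(Y<.04)&reg&(f.min(-1)>100),.037)
```

```text
[ 96 141 113] [ 91 139 110]
green 7796 ((0.5273402333259583, 0.005400508642196655), (0.061421118676662445, 0.16565197706222534), 6.626821517944336)
handle 1624 ((0.5169538259506226, 0.09499576687812805), (0.061806075274944305, 0.015028141438961029), 6.712812423706055)
sink 1332 ((0.5273584723472595, 0.004902029410004616), (0.03396281972527504, 0.04571017250418663), 6.564722061157227)
```

```bash
python3 -m handwheel '[[0,0,10,0.012,0,0,0.5],[0,0,21,0.025,0,0,0.42],[0,0,32,0.04,0,0,0.42],[0,0,42,0.055,0,0,0.42],[0,0,53,0.07,0,0,0.42],[0,0,63,0.08,0,0,0.42],[0,0,74,0.09,0,0,0.42],[0,0,84,0.096,0,0,0.42]]'
python3 -m handwheel '[[0,0,6,0,0,0,0.42],[0,0,6,0,0,0,0.42],[0,0,6,0,0,0,0.42]]'
python3 - <<'E'
from h import *
go([.517,.095,.06],6.7)
d=snap('wrist','wrist11')
d=snap('wrist','wrist11')
E
```

```text
t: 15.28
tcp_pos: [0.516, 0.0956, 0.1192]
tcp_rot: [-0.001, 0.994, 0.108, 0.0]
ft_force: [0.3, -0.4, -0.0]
finger_gap: 0.421
t: 15.65
tcp_pos: [0.5163, 0.0951, 0.1197]
tcp_rot: [-0.001, 0.998, 0.06, 0.001]
ft_force: [0.7, -0.5, 0.0]
finger_gap: 0.419
turn [-0.1021 -0.0733  0.1426] shift [0.0006 0.0003 0.0597] | t 15.65 tcp [0.5163 0.0951 0.1197] yaw 6.842523938653503 z [ 0.0011  0.0019 -1.    ] gap 0.41934867248256863 F [ 0.67   -0.4865  0.0044] q [-0.0422  0.4424  1.6564  0.0023  1.0417  1.408 ]
```

View pics/wrist11.png

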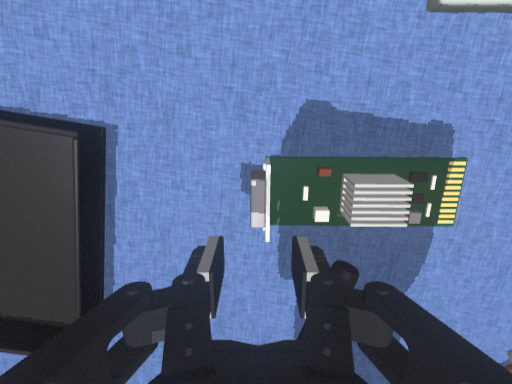

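The handle is at (260,190), centred on the jaws at u of about 258. Going down partway.

```bash
python3 -m handwheel '[[0,0,0,0.0006,0.0003,0.03,0.42],[0,0,0,0.0006,0.0003,0.055,0.42],[0,0,0,0.0006,0.0003,0.07,0.42],[0,0,0,0.0006,0.0003,0.072,0.42]]'
python3 - <<'E'
from h import *
go([.517,.095,.021],6.7)
d=snap('wrist','wrist12')
E
```

```text
t: 16.25
tcp_pos: [0.5169, 0.095, 0.0474]
tcp_rot: [-0.001, 0.998, 0.059, 0.0]
ft_force: [-0.2, -0.9, 0.1]
finger_gap: 0.422
turn [-0.1096 -0.029   0.0526] shift [0.0001 0.0001 0.0264] | t 16.25 tcp [0.5169 0.095  0.0474] yaw 6.7525519598706705 z [ 0.0003  0.002  -1.    ] gap 0.4218411356279704 F [-0.1647 -0.9269  0.144 ] q [-0.0422  0.5531  1.7074  0.0026  0.8808  1.4091]
```

View pics/wrist12.png

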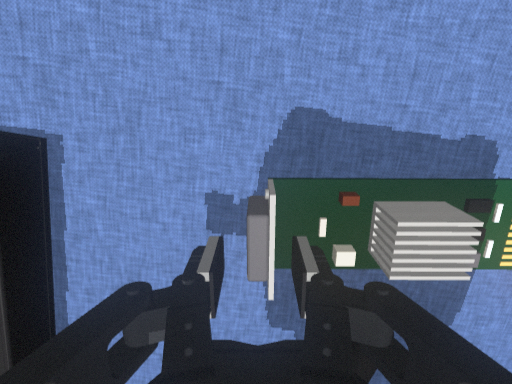

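The handle (u 248–275) sits between the fingertips (u 222–293). Going down and closing gently.

```bash
python3 -m handwheel '[[0,0,0,0,0,0.012,0.42],[0,0,0,0,0,0.022,0.42],[0,0,0,0,0,0.026,0.42],[0,0,0,0,0,0.026,0.42],[0,0,0,0,0,0.026,0.1],[0,0,0,0,0,0.026,0.1],[0,0,0,0,0,0.026,0.1],[0,0,0,0,0,0.026,0.1]]' 30
python3 - <<'E'
from h import *
go([.517,.095,.021],6.7)
d=snap('wrist','wrist13')
E
```

```text
t: 17.3
tcp_pos: [0.5175, 0.0951, 0.0224]
tcp_rot: [-0.001, 0.998, 0.059, 0.001]
ft_force: [-1.0, -0.9, 5.8]
finger_gap: 0.168
turn [-0.089  -0.1414  0.0323] shift [-0.0005  0.      0.0014] | t 17.3 tcp [0.5175 0.0951 0.0224] yaw 6.732157917821582 z [ 0.0023  0.0018 -1.    ] gap 0.16805711529068462 F [-1.0179 -0.8575  5.831 ] q [-0.0421  0.596   1.7186  0.0026  0.8248  1.4094]
```

View pics/wrist13.png

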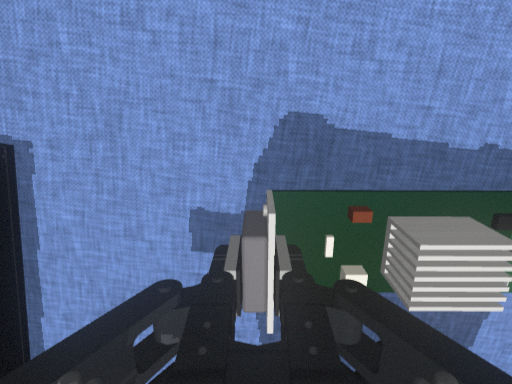

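The handle is gripped, with the panel square to the pads. Sliding it in along microscope -y.

```bash
python3 -m handwheel '[[0,0,0,0,0.006,0,0.1],[0,0,0,0,0.018,0,0.1],[0,0,0,0,0.03,0,0.1],[0,0,0,0,0.042,0,0.1],[0,0,0,-0.001,0.054,0,0.1],[0,0,0,-0.001,0.064,0,0.1],[0,0,0,-0.001,0.07,0,0.1],[0,0,0,-0.001,0.07,0,0.1]]'
python3 - <<'E'
from h import *
d=snap('scene','scene14');d=snap('wrist','wrist14');d=snap('top','top14')
go([.517,.095,.021],6.7)
E
```

```text
t: 18.35
tcp_pos: [0.5248, 0.0254, 0.0224]
tcp_rot: [-0.001, 0.998, 0.059, 0.001]
ft_force: [0.0, 1.2, 7.4]
finger_gap: 0.165
turn [-0.0799 -0.1562  0.0353] shift [ 0.0004 -0.07    0.0015] | t 18.5 tcp [0.5248 0.0254 0.0224] yaw 6.73521944135933 z [ 0.0025  0.0017 -1.    ] gap 0.17143456422968403 F [-0.8784 -0.3828  6.3063] q [-0.1758  0.5948  1.721   0.0029  0.8237  1.2755]
```

View pics/scene14.png

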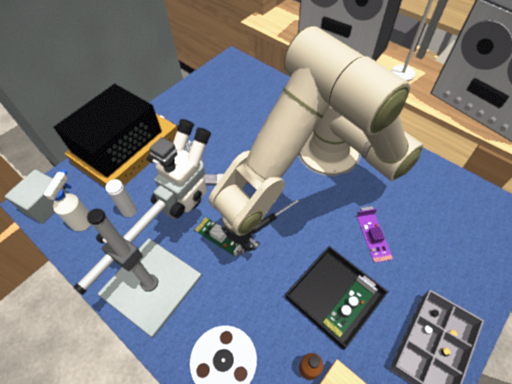

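View pics/wrist14.png

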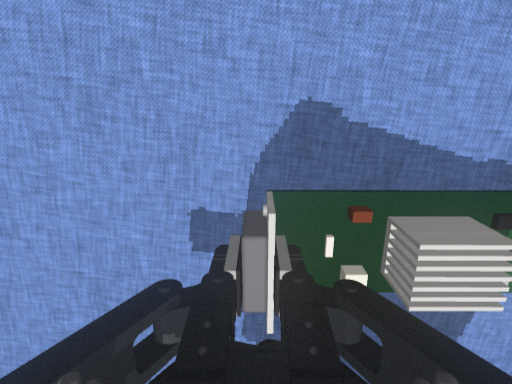

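In the wrist view the card sits exactly as before, so there was no slip. The scene view still shows the contacts at about (204,222), which gives a cross-check.

Run:
```python
from h import *
np.set_printoptions(precision=4,suppress=True)
d=load('scene14'); hsv=cv2.cvtColor(d['frame'],cv2.COLOR_RGB2HSV); P=pts(d);X,Y,Z=P[...,0],P[...,1],P[...,2]
y=(hsv[...,0]>15)&(hsv[...,0]<38)&(hsv[...,1]>100)&(abs(X-.54)<.06)&(Y<-.08)&(Y>-.2)
v,u=np.where(y); q=np.array([plane(d,a,b,.003) for a,b in zip(u,v)]); c=q.mean(0)[:2]
print(len(u),u.mean(),v.mean(),q.mean(0))
R=np.array([[np.cos(YM),np.sin(YM)],[-np.sin(YM),np.cos(YM)]]); print('in lens frame',R@(c-LENS))
print('predicted',np.array([.5364,-.0699])+R.T@[-.001,-.07], 'lens xm,ym', R@(np.array([.5364,-.0699])+R.T@[-.001,-.07]-LENS))
```

```text
66 194.56060606060606 211.77272727272728 [ 0.5229 -0.2026  0.003 ]
in lens frame [-0.0279 -0.0306]
predicted [ 0.5437 -0.1395] lens xm,ym [0.0002 0.0297]
```

Run:
```python
from h import *
d=load('scene14'); im=d['frame'][:,:,::-1][190:270,150:280]
cv2.imwrite('pics/c14.png',cv2.resize(im,None,fx=6,fy=6,interpolation=cv2.INTER_CUBIC))
```

```text
(no output)
```

View pics/c14.png

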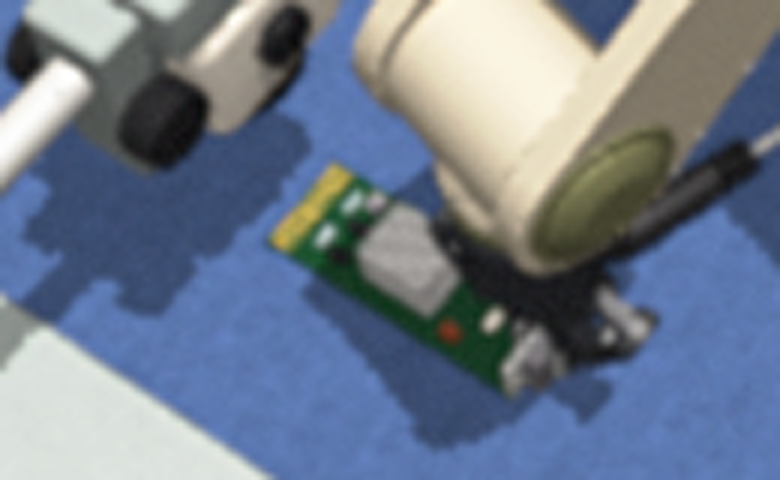

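The contacts' centre is at zoom (312,207), i.e. pixel (202,224.5).

Run:
```python
from h import *
d=load('scene14'); hsv=cv2.cvtColor(d['frame'],cv2.COLOR_RGB2HSV)
y=(hsv[...,0]>15)&(hsv[...,0]<38)&(hsv[...,1]>100); y[:216]=0;y[234:]=0;y[:,:193]=0;y[:,212:]=0
v,u=np.where(y);c=plane(d,u.mean(),v.mean(),.003)[:2]
R=np.array([[np.cos(YM),np.sin(YM)],[-np.sin(YM),np.cos(YM)]]);print(len(u),u.mean(),v.mean(),c,R@(c-LENS))
```

```text
56 201.55357142857142 224.19642857142858 [ 0.54416472 -0.14148378] [0.0004427  0.02765837]
```

The two views agree within 2 mm (27.7 and 29.7 mm left to go), so I'll slide the last 28.7 mm.

```bash
python3 -m handwheel '[[0,0,0,0,0.006,0,0.1],[0,0,0,0,0.013,0,0.1],[0,0,0,0,0.02,0,0.1],[0,0,0,0,0.026,0,0.1],[0,0,0,-0.0003,0.0287,0,0.1],[0,0,0,-0.0003,0.0287,0,0.1],[0,0,0,-0.0003,0.0287,0,0.1]]'
python3 - <<'E'
from h import *
d=snap('scene','scene15');d=snap('wrist','wrist15')
go([.517,.095,.021],6.7)
E
```

```text
t: 19.38
tcp_pos: [0.5278, -0.0026, 0.0223]
tcp_rot: [-0.001, 0.998, 0.059, 0.001]
ft_force: [-0.7, 3.2, 6.1]
finger_gap: 0.168
turn [-0.1151 -0.1603  0.0432] shift [ 0.0007 -0.0982  0.0016] | t 19.48 tcp [ 0.5278 -0.0026  0.0224] yaw 6.743015432976295 z [ 0.0025  0.0023 -1.    ] gap 0.16932606772925027 F [-0.8062  3.5695  7.9005] q [-0.2285  0.5988  1.7134  0.0039  0.8275  1.222 ]
```

View pics/wrist15.png

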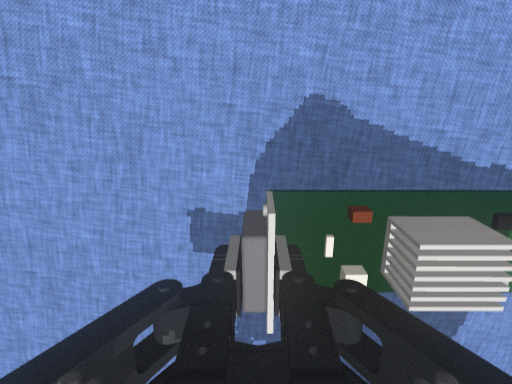

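No slip again. Opening and rising.

```bash
python3 -m handwheel '[[0,0,0,0,0,0,0.3],[0,0,0,0,0,0,0.42],[0,0,0,0,0,0,0.42],[0,0,0,0,0,0,0.42],[0,0,0,0,0,-0.02,0.42],[0,0,0,0,0,-0.05,0.42],[0,0,0,0,0,-0.09,0.42],[0,0,0,0,0,-0.12,0.42]]'
python3 -m handwheel '[[0,0,0,-0.02,-0.06,0,0.42],[0,0,0,-0.04,-0.12,0,0.42],[0,0,0,-0.05,-0.15,0,0.42],[0,0,0,-0.05,-0.15,0,0.42]]'
python3 - <<'E'
from h import *
d=snap('scene','scene16');d=snap('wrist','wrist16');d=snap('top','top16')
R=np.array([[np.cos(YM),np.sin(YM)],[-np.sin(YM),np.cos(YM)]])
for n,H in (('wrist16',None),('scene16',None)):
    d=load(n);P=pts(d);X,Y,Z=P[...,0],P[...,1],P[...,2]; f=d['frame'].astype(int)
    reg=(X>.45)&(X<.62)&(Y<.08)&(Y>-.2)&(d['depth']>.1)
    def Q(nm,m,z):
        v,u=np.where(m); q=np.array([plane(d,a,b,z) for a,b in zip(u,v)])[:,:2].astype(np.float32).copy(); r=cv2.minAreaRect(q); print(n,nm,len(u),r,'lensframe',R@(np.array(r[0])-LENS))
    Q('handle',(Z>.025)&(Z<.045)&(Y>-.03)&(Y<.03)&reg&(f.min(-1)>90),.036)
    Q('sink',(Z>.025)&(Z<.045)&(Y>-.14)&(Y<-.05)&reg&(f.min(-1)>90),.037)
go([.5,.15,.15],6.8)
E
```

```text
t: 20.48
tcp_pos: [0.5275, -0.0033, 0.1434]
tcp_rot: [-0.001, 0.998, 0.059, 0.001]
ft_force: [-0.0, -0.4, -0.7]
finger_gap: 0.419
t: 20.98
tcp_pos: [0.4591, 0.1414, 0.1421]
tcp_rot: [-0.001, 0.998, 0.06, 0.001]
ft_force: [-0.8, -1.5, 0.2]
finger_gap: 0.417
wrist16 handle 1406 ((0.5268423557281494, 0.0019951853901147842), (0.06121861934661865, 0.020276177674531937), 6.53467321395874) lensframe [0.00023066 0.17217907]Traceback (most recent call last):
  File "<stdin>", line 10, in <module>
  File "<stdin>", line 8, in Q
IndexError: too many indices for array: array is 1-dimensional, but 2 were indexed
```

View pics/wrist16.png

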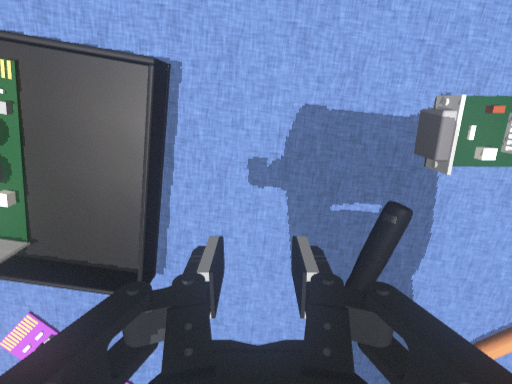

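View pics/scene16.png

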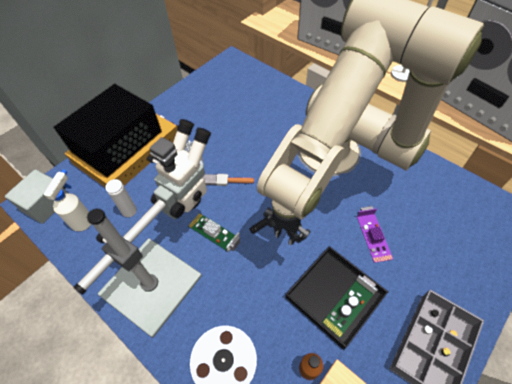

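The card lies free at (213,231) in the scene view, with its contact end under the head. Checking the position from the scene camera.

Run:
```python
from h import *
R=np.array([[np.cos(YM),np.sin(YM)],[-np.sin(YM),np.cos(YM)]])
d=load('scene16');P=pts(d);X,Y,Z=P[...,0],P[...,1],P[...,2]; f=d['frame'].astype(int)
def Q(nm,m,z):
    v,u=np.where(m); q=np.array([plane(d,a,b,z) for a,b in zip(u,v)])[:,:2].astype(np.float32).copy(); r=cv2.minAreaRect(q); print(nm,len(u),r,'lensframe',R@(np.array(r[0])-LENS))
reg=np.zeros(Z.shape,bool);reg[205:255,185:245]=1
Q('handle',(Z>.03)&reg&(Y>-.03),.036)
Q('sink',(Z>.03)&reg&(Y>-.13)&(Y<-.05),.037)
g=(f[...,1]>f[...,0]+15)&(f[...,1]>f[...,2]+10)&reg
Q('green',g,.003)
hsv=cv2.cvtColor(d['frame'],cv2.COLOR_RGB2HSV);y=(hsv[...,0]>15)&(hsv[...,0]<38)&(hsv[...,1]>100)&reg&(Z<.02)
v,u=np.where(y);print(len(u),u.min(),u.max(),v.min(),v.max()); 
if len(u): Q('contacts',y,.003)
cv2.imwrite('pics/c16.png',cv2.resize(d['frame'][:,:,::-1][150:265,130:260],None,fx=5,fy=5,interpolation=cv2.INTER_CUBIC))
```

```text
handle 86 ((0.5447375774383545, -0.08879931271076202), (0.14846493303775787, 0.16641150414943695), 50.84711837768555) lensframe [0.00724957 0.0799044 ]
sink 165 ((0.5366842150688171, -0.14483562111854553), (0.14964577555656433, 0.040459394454956055), 87.55717468261719) lensframe [-0.00738206  0.02521582]
green 349 ((0.5386887788772583, -0.09138388931751251), (0.05758192762732506, 0.14555399119853973), 6.833288669586182) lensframe [0.0009373 0.0780542]
60 189 219 214 242
contacts 60 ((0.5388677716255188, -0.11514126509428024), (0.05649583786725998, 0.1229114681482315), 9.21103286743164) lensframe [-0.00169793  0.05444275]
```

View pics/c16.png

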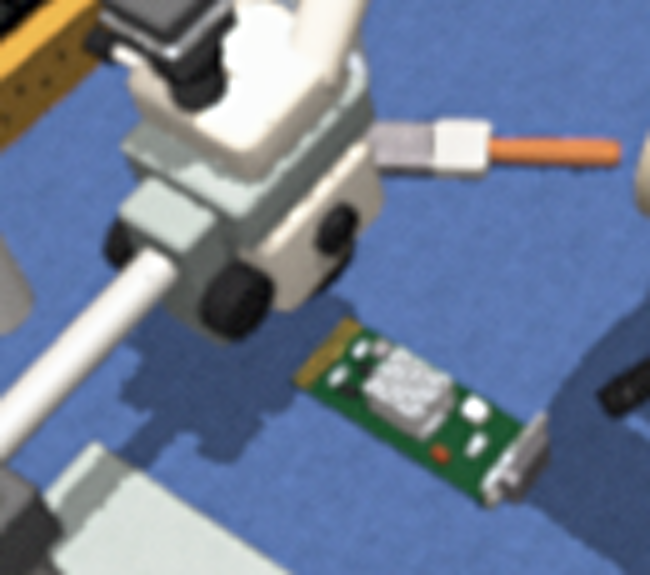

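Contacts' band centre is at zoom (329,353), i.e. pixel (195.8,220.6).

Run:
```python
from h import *
R=np.array([[np.cos(YM),np.sin(YM)],[-np.sin(YM),np.cos(YM)]])
d=load('scene16');f=lambda a,b,z:(130+a/5-.4,150+b/5-.4)
for nm,a,b,z in [('contacts',329,353,.003),('sinktop',408,379,.037)]:
    u,v=f(a,b,z);c=plane(d,u,v,z)[:2];print(nm,u,v,c,R@(c-LENS))
hsv=cv2.cvtColor(d['frame'],cv2.COLOR_RGB2HSV);y=(hsv[...,0]>15)&(hsv[...,0]<38)&(hsv[...,1]>90);y[:213]=0;y[230:]=0;y[:,:188]=0;y[:,204:]=0
v,u=np.where(y);c=plane(d,u.mean(),v.mean(),.003)[:2];print(len(u),u.mean(),v.mean(),R@(c-LENS))
go([.5,.15,.15],6.8)
# lens re-estimates in scene
P=pts(d);X,Y,Z=P[...,0],P[...,1],P[...,2]
m=(abs(Z-.022)<.008)&(X>.6)&(abs(Y+.08)<.2)&(d['frame'].min(-1)>90);k,l,st,_=cv2.connectedComponentsWithStats(m.astype(np.uint8));i=1+np.argmax(st[1:,4]);v,u=np.where(l==i)
q=np.array([plane(d,a,b,.022) for a,b in zip(u,v)])[:,:2].astype(np.float32).copy();r=cv2.minAreaRect(q);print(r,np.array(r[0])-R.T@[.25,.034])
```

```text
contacts 195.4 220.2 [ 0.5468606  -0.16853415] [-8.32577455e-05  4.79074958e-04]
sinktop 211.2 225.4 [ 0.53670694 -0.09693861] [-0.0016883   0.07277321]
60 195.0 220.38333333333333 [ 0.00121392 -0.00020238]
turn [-0.0878 -0.1092 -0.0981] shift [ 0.0405 -0.0061 -0.0079] | t 21.12 tcp [0.4605 0.1392 0.142 ] yaw 6.701856540335985 z [ 0.0017  0.0017 -1.    ] gap 0.415868462881907 F [ 0.4875 -0.8733 -0.1603] q [0.0485 0.3255 1.7639 0.0019 1.0504 1.5014]
((0.7916538715362549, -0.10530572384595871), (0.2189016491174698, 0.2209513634443283), 6.698767185211182) [ 0.5474 -0.1687]
```

The contacts are within about 1.5 mm of the lens axis by this view. Last, check the rod, cup and other card.

Run:
```python
from h import *
np.set_printoptions(precision=4,suppress=True)
for n in ['top0','top1','top16']:
    d=load(n);P=pts(d);X,Y,Z=P[...,0],P[...,1],P[...,2]
    m=(abs(Z-.258)<.02)&(abs(X-.555)<.025)&(Y<-.235)&(Y>-.33)&(d['frame'].max(-1)<90)
    v,u=np.where(m);print(n,len(u),u.mean(),P[m].mean(0))
d=load('top16');cv2.imwrite('pics/c17.png',cv2.resize(d['frame'][:,:,::-1][110:240,120:390],None,fx=2.9,fy=2.9,interpolation=cv2.INTER_CUBIC))
```

```text
top0 38 350.05263157894734 [ 0.5543 -0.262   0.2614]
top1 40 349.85 [ 0.5546 -0.2617  0.2603]
top16 37 355.4054054054054 [ 0.557  -0.2779  0.2613]
```

View pics/c17.png

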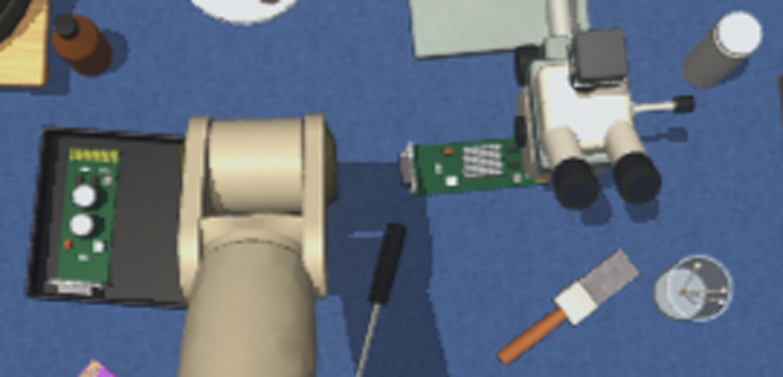

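The knob stands about 16.1 mm out. The card is square under the lens at zoom (480,165), and the other card and the cup are where they were. Handing in.

```bash
python3 -c "
from rig import manip
print(manip.sign_off())"
```

```text
the job is handed in; nothing more can be done
None
```

I set the beam-splitter rod to its middle click, then put the power card in place under the lens and handed the job in at about 21 s of the 58 s allowed.

- **Rod:** I pulled it out by the knob first. The top camera later put the knob 16.1 mm farther out than at the start, and an earlier wrist view gave 16.8 mm. Both fit the middle click.
- **Card:** I lifted it out by the heat sink and set it flat with the contacts about 100 mm to the left of the lens. After letting go, I took it by the pull handle and slid it in.
- **Final position:** The scene camera put the middle of the contacts within about 1.5 mm of the point under the lens. That point comes from the base plate and knob, because I never saw the lens directly. The board was square to the microscope within about 1 degree.
- **Left alone:** In the last pictures the other card and the swab cup are where they were. I never saw signs of bumping the lens, and the card did not slip in the jaws.

**Checks that failed or disagreed:**
- Halfway through the slide the two views differed by 2 mm, so I used the average.
- Some automatic colour and height masks in the scene view picked up the wrong pixels, so I set those regions by hand.
- My last wrist-camera reading of the handle was about 5 mm off because it included the handle's front face, so I didn't use it.

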